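Discharge the lamp unit, then hold its flap at the balance point

ROBOT

A 7-joint arm with a two-finger parallel gripper is mounted at the origin on a cart in front of the work surface, level with it; the furniture and walls round the work are solid. World frame = base frame: x ahead of the robot, y to its left, z up, the work surface at z = 0. Lengths are in m, angles in rad, forces in N, time in s.
With the tool pointing down it reaches from about 0.375 to 0.925 m from the base axis. Payload 3.1 kg.
Tool frame: the origin (TCP) lies midway between the tips of the shut fingers; the grasp point (between the pads) lies 19 mm behind it; z points along the fingers, y is the line along which they close (so a half turn about z gives the same grasp; the last joint's range is limited). The gripper opens to 85 mm and grips with 20 to 120 N. Pads are 22 mm wide; open, the fingers measure 114 mm over their backs; the gripper's body (76 mm by 85 mm) begins 54 mm behind the grasp point. The pads swing forward as they close: fully open they stand 13 mm farther back than shut.
Start: joints at [1.031, 0.383, 0.044, 1.598, -0.018, 1.161, -0.05], TCP at [0.278, -0.588, 0.231] pointing down, gripper open.
Joint ranges: [-2.61, 2.61], [-0.41, 2.15], [-1.48, 1.57], [0, 2.5], [-1.57, 4.71], [0.05, 1.97], [-2.85, 2.85]. Speed limits (rad/s): [2.79, 2.79, 3.14, 3.14, 3.14, 3.14, 3.14].

INTERFACE

Orientations are given as [roll, pitch, yaw] about the fixed x, y, z axes, in that order (R = Rz(yaw) Ry(pitch) Rx(roll)).
In Python, from workcell import bot gives the robot as it stands. The module is installed in compiled form; this text tells all that it offers.
- The arm moves only by the tool move_arm, never from a script. Its argument "deltas" is a list of rows, each a list of 3 entries, a list of its own where there are three numbers: the shift along the tool's x, y, z in mm, then the turn, a rotation vector about the tool's x, y, z in degrees, then the finger opening in mm, from 0 to 85.4. In form: [[[x, y, z], [wx, wy, wz], claw], ...]. A call has 1 to 12 rows; each row shifts and turns the commanded pose from where the row before left it, along the tool's axes as they then stand; what a row does not reach is not made up. A row lasts 1/8 s, in which the tool goes at most 62.5 mm and 10.7 degrees, less where a joint would pass 70% of its speed; a pose out of reach is approached as far as the arm can. A call with a gripper value outside its range is refused whole. The fingers move at their own pace and stop on an object; "squeeze" is the grip in N (left out, the last holds). Time passes only in rows, so rows that do not move let the fingers close. It gives the time, the measured TCP pose, the force, the opening and the grip force at its end, in the units of the state.
- bot.get_state(): the state, without advancing time (a new reading comes with each control period).
- bot.get_image(name): name is "scene" or "top"; returns the picture (420x560x3 uint8, red, green, blue); there is no depth.
- bot.get_calibration(name): a dict with "vfov" (degrees; the focal length in pixels is half the picture's height over the tangent of half this angle, whatever the lens; pixels are square), "cx", "cy" (the principal point, pixels), "rvec" (rotation vector, rad) and "tvec" (3), from world to camera coordinates, as OpenCV has them. Camera axes: x right, y down, z forward; pixel columns grow to the right and rows downward; lengths in m; the calibration is good to about 2 mm. A picture is of the moment at which its call begins. get_calibration takes no time and is no camera call.
- bot.sign_off(): hands the job in; it is judged then, once.
The state is a dict: "t": time; "joint_positions": joint angles; "qd": joint speeds; "joint_efforts": joint torques, N m; "position": TCP position; "tcp_rot": TCP orientation; "wrist_force": force on the tool from outside, world axes, zero at the start; "torque": the same for the moment, N m; "opening": finger opening in m; "grasp_force": force on a finger pad.
Only numpy, scipy, OpenCV 4.12 (cv2) and the standard library are available. Lean on these libraries where they do the work, as an engineer would, in place of code of your own. Each camera call takes 0.05 s, during which the arm holds its last target. There are 200 camera calls.

TASK

Make the lamp unit safe and open its flap for inspection: take the discharge pen from its holder and press its tip on the brass cap of the taller terminal post, then on that of the shorter one, keeping it on each for a good half second, and stand the pen back in its holder. Only then take the flap by its bow handle and swing it up to its balance point, standing straight up, where it would tip neither way; never let it drop over to the far side. Finish holding it there, still gripping the handle, and leave the other things on the bench where they are.

Things in the scene. Friction and masses are not known exactly. Their poses are not given: they have to be found in the camera images.
- unit: lamp unit, a fixed grey case. Origin at the middle of its underside, on the bench; x points away from its front (the side where the flap's handle hangs out), z up. Case proper: x -60 to 60 mm, y -30 to 100, top at z 60. On its right (y -101 to -30) a lower ledge, top at z 25, carries the two terminal posts.
- flap (a joint): angle of the flap on top of the case (rad): 0 = closed, flat; it grows as the handle edge rises, 1.571 = straight up, which is its balance point (its weight is spread evenly in its plane; the hinge has almost no friction, so it falls to whichever side it leans); 2.5 = far stop. Flap 0.25 kg, plate 6 mm thick and 108 wide, reaching 110 mm from the hinge; lifting it at the handle takes about 1.5 N.
- flap_bar (a point): middle of the grip bar of the flap's bow handle: a round steel bar, 10 mm diameter, 74 mm free length, parallel to the hinge (along the point's own y), 150 mm from the hinge axis; open gap of 34 mm between the bar and the edge of the plate. Closed, it hangs clear in front of the case, 68 mm above the bench. Round, so it can turn in a gripper that keeps its attitude.
- flap_hinge (a point): middle of the hinge axis, fixed to the case; the axis runs along the unit's y, 68 mm above the bench, and the closed flap lies along the unit's -x from it.
- tall_top (a point): middle of the top face of the brass cap (18 mm diameter) of the taller terminal post, a ribbed white insulator; top 83 mm above the bench, 20 mm higher than the other. The cap is sprung: it sinks at 0.6 N/mm, at most 7 mm. Which post stands nearer the robot varies.
- short_top (a point): the same for the shorter post; top 63 mm above the bench.
- cap_tall: sprung brass cap of the taller post; origin 14 mm under its top face.
- cap_short: sprung brass cap of the shorter post; origin 14 mm under its top face.
- pen_grip (a point): middle of the handle of the discharge pen, a straight black tool that stands upright, tip down, in its holder. Handle: round, 18 mm diameter, from 32 mm below to 32 mm above this point. Tip 98 mm below this point. z along the pen, upwards.
- pen_tip (a point): tip of the pen (a 6 mm brass ball, lowest point). Shaft 9 mm diameter for 60 mm above the tip, then a collar 30 mm diameter, 6 thick, then the handle.
- pen: the loose pen, 130 mm long, 45 g, origin at its tip.
- holder_seat (a point): mouth of the pen holder, a fixed grey block 52x52 mm, 68 high on a 70x70 foot: centre of the 17 mm wide hole in its top. Home, the pen's collar rests on the top, its tip 60 mm below this point.
- by_beaker: clear 50 ml beaker, 46 mm across, 60 mm tall; bystander, origin under its middle
- by_timer: white bench timer, 31x64x58 mm; bystander, origin under its middle
- by_cap_box: small upright carton, 31x34x78 mm; bystander, origin under its middle
- by_spanner_1: flat open-end spanner, 133 mm long; bystander, origin under its middle
- by_screwdriver: small screwdriver lying down, 150 mm long; bystander, origin under its middle
- by_tape_2: roll of tape lying flat, 64 mm across, 19 mm high; bystander, origin under its middle
Mind the look-alikes: they are no part of the job. Of the things like the pen, leave any that is brown; of the rest the smaller one is meant.

How it is judged:
On the way, in this order (a step that is already met when the one before it is completed fails the run):
1. the pen's tip rests on the brass cap of the taller post for 0.4 s (contact force between pen and cap_tall above 0.5 N and distance between pen_tip and tall_top below 0.012 m), for 0.4 s.
2. then on that of the shorter post for 0.4 s (contact force between pen and cap_short above 0.5 N and distance between pen_tip and short_top below 0.012 m), for 0.4 s.
3. the pen stands in its holder again, collar down, let go (horizontal distance between pen_tip and holder_seat below 0.009 m and z of pen_tip in the frame of holder_seat below -0.056 m and angle between pen_tip's own z axis and vertical below 0.12 rad and contact force between the fingers and pen below 0.05 N), for 0.2 s.
4. the flap stands at its balance point in the gripper (value of joint flap between 1.501 and 1.641 rad and velocity of joint flap between -0.05 and 0.05 rad/s and contact force between the fingers and flap above 2 N), for 0.3 s.
At the end, for the whole second after the job is handed in: the flap stands within 0.07 rad of straight up and is still, the fingers grip it (over 2 N), and the pen stands in its holder, collar within 4 mm of the top and upright within 0.12 rad, not touched (all of step 3 and all of step 4); the arm keeps its last pose, push and grip.
It fails at once if the flap is raised (over 0.3 rad) while the pen is out of its holder (value of joint flap above 0.3 rad and not (horizontal distance between pen_tip and holder_seat below 0.009 m and z of pen_tip in the frame of holder_seat below -0.056 m and angle between pen_tip's own z axis and vertical below 0.12 rad)).
It fails at once if the flap goes over to the far side (beyond 1.9 rad) (value of joint flap above 1.9 rad).
It fails at once if a bystander is moved by more than 3 cm (distance of any of by_beaker, by_timer, by_cap_box, by_spanner_1, by_screwdriver, by_tape_2 from where it was at the start of the episode above 0.03 m).
It also fails if it takes over 66 s, if anything falls off the work surface, if the arm or the gripper's body presses on something with over 40 N, if the wrist force passes 120 N, or if a joint passes its speed limit or range.

## Working session

There is one attempt and no reset: what is moved stays moved. The work goes in short steps, Python scripts to look and compute and a tool call to move; the robot and the scene stay as the last step left them, time stands still between calls to the robot, and variables do not carry over. Pictures are saved under pics/ and viewed, at most 10 in all, crops included, and the job is handed in when it is done.

Besides the shell and the picture viewer there is one more tool, called after ">>>" as a command line: name --argument value ..., lists and objects as JSON in quotes. move_arm: Moves the arm, as the interface text tells. Its arguments: {"type":"object","properties":{"deltas":{"type":"array","items":{"type":"array"}},"squeeze":{"type":"number"}},"required":["deltas"]}

```bash
mkdir -p pics
python3 - <<'E'
from workcell import bot
import cv2
for n in("scene","top"):
    im=bot.get_image(n); cv2.imwrite(f"pics/{n}0.png",cv2.resize(im[:,:,::-1],(800,600),interpolation=cv2.INTER_CUBIC))
    print(n,bot.get_calibration(n))
print(bot.get_state())
E
```

```text
scene {'vfov': 57.29276727993324, 'cx': 281.81181182534124, 'cy': 210.67883274934965, 'rvec': array([ 0.96208291, -2.25204539,  1.30221895]), 'tvec': array([0.3532666 , 0.3003091 , 0.70850981])}
top {'vfov': 55.37145677787705, 'cx': 273.09631679565877, 'cy': 212.41654191554886, 'rvec': array([ 2.18684617, -2.1228296 ,  0.16800603]), 'tvec': array([-0.07906147,  0.56244045,  1.08269626])}
{'t': 0.1, 'joint_positions': array([ 1.03122283,  0.38376647,  0.04384104,  1.59947899, -0.01788511,
        1.16120139, -0.04987842]), 'qd': array([ 1.04041299e-03, -5.35195872e-04,  1.88272518e-03, -2.97651555e-03,
       -5.92988314e-06,  7.19618605e-04,  2.19959394e-03]), 'joint_efforts': array([ 2.93182755e-03, -4.34724891e+01,  1.02944300e+00, -2.50452948e+01,
        1.08710272e-02,  5.43163173e-03, -2.05870214e-05]), 'position': array([ 0.27751419, -0.58679901,  0.22997556]), 'tcp_rot': array([-3.13913513e+00,  1.44985739e-04,  4.41875963e-01]), 'wrist_force': array([0.13918921, 0.44831221, 0.00214816]), 'torque': array([ 0.01064593, -0.0766669 ,  0.01295948]), 'grasp_force': 0.0, 'opening': 0.08578997021217778}
```

View pics/scene0.png

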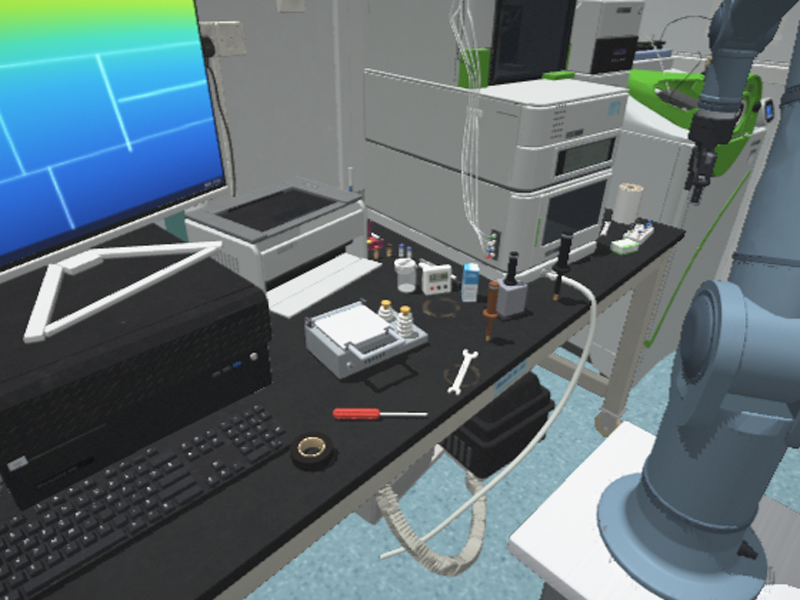

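View pics/top0.png

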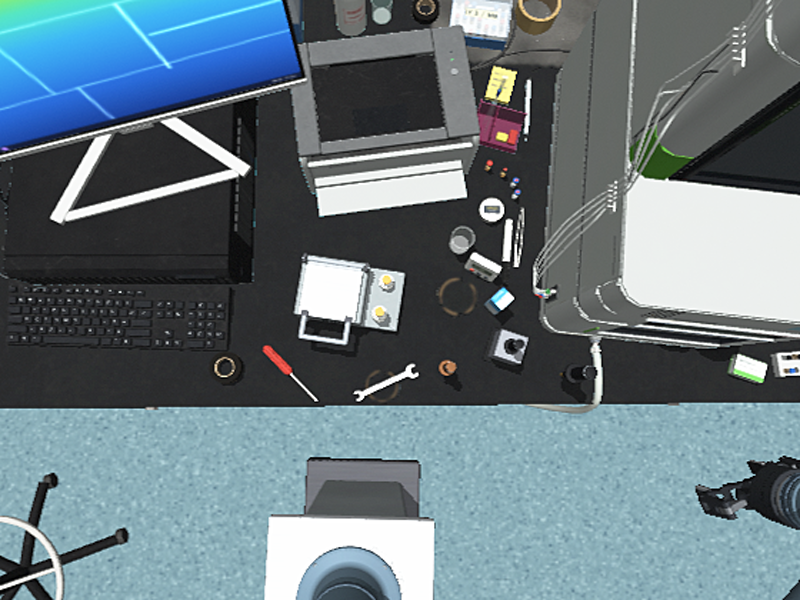

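Three pen-like things appear in the scene view (800 px scale): the brown one at (492,310), a black one in the grey holder at (512,270), and a larger black one at (565,265). The smaller black one in the holder fits. I'll confirm it in enlarged crops, which I'll also use for measuring.

Run:
```python
import cv2
# from stored pics are upscaled; take fresh
from workcell import bot
s=bot.get_image("scene")[:,:,::-1]; t=bot.get_image("top")[:,:,::-1]
cv2.imwrite("pics/sc1.png",cv2.resize(s[160:290,205:421],None,fx=3.7,fy=3.7,interpolation=cv2.INTER_CUBIC))
cv2.imwrite("pics/tc1.png",cv2.resize(t[160:285,205:421],None,fx=3.7,fy=3.7,interpolation=cv2.INTER_CUBIC))
```

```text
(no output)
```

View pics/sc1.png

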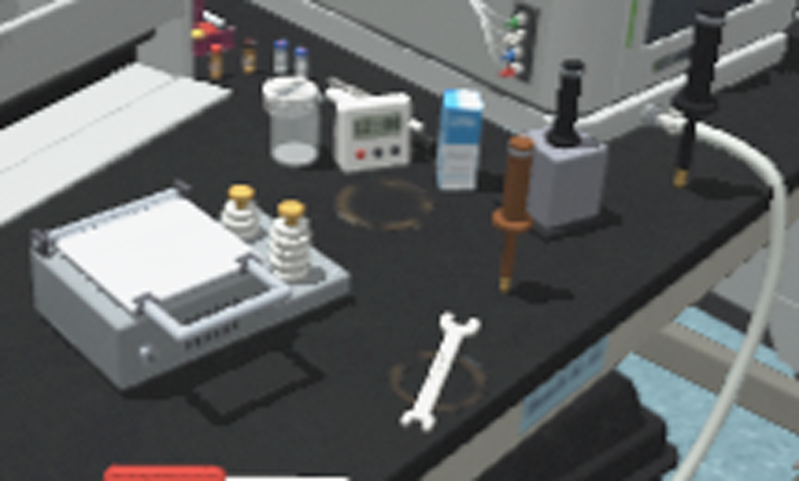

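View pics/tc1.png

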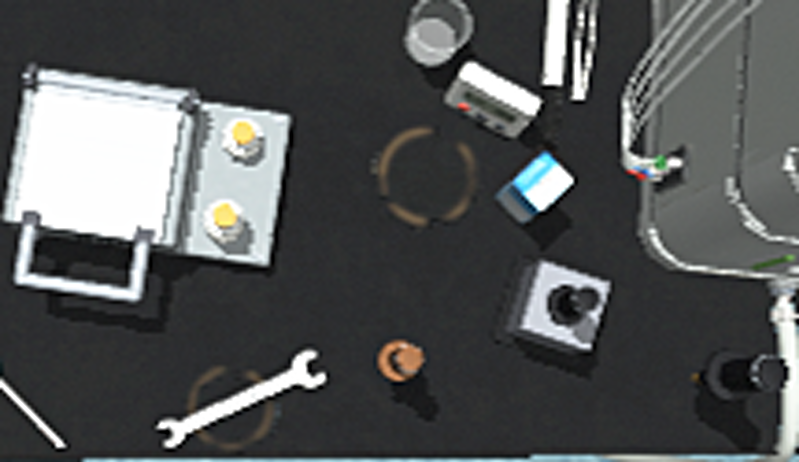

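The crops show the black pen in the grey holder at scene-crop (568,105), shorter than the free-standing black one at (700,60). The taller post looks like the nearer one, cap at scene-crop (291,207). I'll triangulate both.

```bash
cat > h.py <<'E'
import numpy as np,cv2
from workcell import bot
C={n:bot.get_calibration(n) for n in("scene","top")}
def KP(n):
    c=C[n];f=210/np.tan(np.radians(c["vfov"]/2));K=np.array([[f,0,c["cx"]],[0,f,c["cy"]],[0,0,1]])
    R=cv2.Rodrigues(c["rvec"])[0];return K,R,c["tvec"]
def tri(a,b):
    P=[]
    for n in("scene","top"):
        K,R,t=KP(n);P.append(K@np.c_[R,t])
    X=cv2.triangulatePoints(P[0],P[1],np.array(a,float).reshape(2,1),np.array(b,float).reshape(2,1)).ravel();return X[:3]/X[3]
def atz(n,p,z):
    K,R,t=KP(n);d=R.T@np.linalg.solve(K,[p[0],p[1],1]);o=-R.T@t;return o+d*(z-o[2])/d[2]
def proj(n,X):
    K,R,t=KP(n);p=K@(R@np.array(X)+t);return p[:2]/p[2]
E
python3 - <<'E'
from h import *
np.set_printoptions(precision=4,suppress=True)
cr=lambda p:(p[0]/3.7+205,p[1]/3.7+160)
L=dict(pentop=((573,66),(587,297),.138),collar=((566,138),(572,303),.074),tall=((291,207),(225,213),.083),short=((240,191),(243,133),.063),
barL=((180,335),(20,280),.068),barR=((288,288),(138,297),.068),hL=((42,240),(30,75),.068),hR=((182,188),(192,100),.068))
for k,(a,b,z) in L.items(): print(k,tri(cr(a),cr(b)),atz("scene",cr(a),z),atz("top",cr(b),z))
q=[atz("top",cr(p),.068) for p in((540,262),(609,281),(592,353),(521,333))];print(np.array(q),np.mean(q,0))
print([np.linalg.norm(q[i]-q[i-1]) for i in range(4)])
E
```

```text
pentop [ 0.4863 -0.2956  0.1304] [ 0.477  -0.2821  0.138 ] [ 0.4862 -0.2934  0.138 ]
collar [ 0.4867 -0.3005  0.0641] [ 0.4761 -0.2849  0.074 ] [ 0.4866 -0.2979  0.074 ]
tall [ 0.5441 -0.0428  0.0782] [ 0.5382 -0.0374  0.083 ] [ 0.5439 -0.0426  0.083 ]
short [ 0.6082 -0.0537  0.059 ] [ 0.6037 -0.0489  0.063 ] [ 0.6071 -0.054   0.063 ]
barL [0.4923 0.1064 0.0667] [0.4915 0.1079 0.068 ] [0.4918 0.1058 0.068 ]
barR [0.4823 0.0195 0.0677] [0.4824 0.0201 0.068 ] [0.4819 0.0192 0.068 ]
hL [0.6444 0.1054 0.0669] [0.6416 0.1057 0.068 ] [0.6451 0.1061 0.068 ]
hR [ 0.6304 -0.0149  0.0673] [ 0.63  -0.014  0.068] [ 0.6299 -0.0153  0.068 ]
[[ 0.5165 -0.2757  0.068 ]
 [ 0.504  -0.3266  0.068 ]
 [ 0.4509 -0.3139  0.068 ]
 [ 0.4639 -0.2618  0.068 ]] [ 0.4838 -0.2945  0.068 ]
[np.float64(0.05439353279425093), np.float64(0.052485390241865056), np.float64(0.05464670571515542), np.float64(0.053709149927088466)]
```

Run:
```python
from h import *
np.set_printoptions(precision=3,suppress=True)
cr=lambda p:(p[0]/3.7+205,p[1]/3.7+160)
for p in((400,70),(480,108),(525,127)): print("s",atz("scene",cr(p),0))
for p in((623,165),(640,240),(660,260),(700,275)): print("t",atz("top",cr(p),0),atz("top",cr(p),.1))
for n,a in dict(big=(768,372),bigbot=(697,378),brown=(410,357),carton=(545,180)).items(): print(n,atz("top",cr(a),.15),atz("top",cr(a),.07))
print("bigtop",tri(cr((710,18)),cr((768,372))))
```

```text
s [ 0.747 -0.398 -0.   ]
s [ 0.642 -0.393  0.   ]
s [ 0.59  -0.394  0.   ]
t [ 0.602 -0.356  0.   ] [ 0.585 -0.329  0.1  ]
t [ 0.543 -0.369  0.   ] [ 0.531 -0.341  0.1  ]
t [ 0.528 -0.384  0.   ] [ 0.517 -0.355  0.1  ]
t [ 0.517 -0.416  0.   ] [ 0.507 -0.384  0.1  ]
big [ 0.438 -0.413  0.15 ] [ 0.441 -0.442  0.07 ]
bigbot [ 0.433 -0.365  0.15 ] [ 0.435 -0.39   0.07 ]
brown [ 0.441 -0.171  0.15 ] [ 0.444 -0.18   0.07 ]
carton [ 0.565 -0.262  0.15 ] [ 0.577 -0.279  0.07 ]
bigtop [ 0.438 -0.412  0.153]
```

>>> move_arm --deltas '[[[28.6,-28.3,0],[0,0,0],60],[[28.6,-28.3,0],[0,0,0],60],[[28.6,-28.3,0],[0,0,0],60],[[28.6,-28.3,0],[0,0,0],60],[[28.6,-28.3,0],[0,0,0],60],[[28.6,-28.3,0],[0,0,0],60],[[0,0,0],[0,0,-9.63],60],[[0,0,0],[0,0,-9.63],60],[[0,0,0],[0,0,-9.63],60],[[0,0,0],[0,0,-9.63],60],[[0,0,0],[0,0,-9.63],60],[[0,0,0],[0,0,-9.63],60]]' --squeeze 60

```text
t: 1.7
position: [0.3602, -0.3606, 0.2311]
tcp_rot: [-3.141, -0.0, 1.456]
wrist_force: [0.2, -0.5, 0.8]
opening: 0.0603
grasp_force: 0.0
```

>>> move_arm --deltas '[[[19.8,29.3,0],[0,0,0],60],[[19.8,29.3,0],[0,0,0],60],[[19.8,29.3,0],[0,0,0],60],[[19.8,29.3,0],[0,0,0],60],[[0,0,30],[0,0,0],60],[[0,0,30],[0,0,0],60],[[0,0,0],[0,0,0],60]]'

```text
t: 2.58
position: [0.4839, -0.2949, 0.1683]
tcp_rot: [-3.135, -0.003, 1.45]
wrist_force: [-1.2, 0.5, -0.2]
opening: 0.0597
grasp_force: 0.0
```

Run:
```python
from h import *
s=bot.get_image("scene")[:,:,::-1]; t=bot.get_image("top")[:,:,::-1]
a=cv2.resize(s[140:230,315:415],None,fx=4,fy=4,interpolation=cv2.INTER_CUBIC);b=cv2.resize(t[200:290,310:410],None,fx=4,fy=4,interpolation=cv2.INTER_CUBIC)
cv2.imwrite("pics/g1.png",np.hstack([a,b]))
p=bot.get_state()["position"];print(p,(proj("scene",p)-[315,140])*4,(proj("scene",p-[0,0,.04])-[315,140])*4,(proj("top",p)-[310,200])*4)
```

```text
[ 0.48637926 -0.29637114  0.17164615] [186.34927251  98.70021093] [179.31219915 149.42759298] [232.5624254 157.0921414]
```

View pics/g1.png

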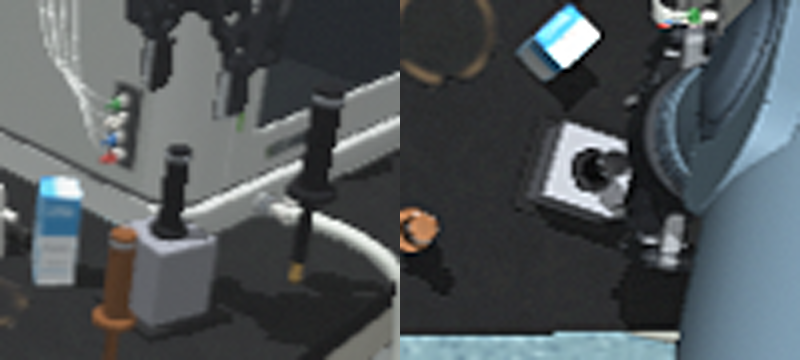

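Seen from the scene camera, the pen top (180,150 in the left half) lines up with the TCP line, and the fingers straddle it. I'm descending and gripping.

>>> move_arm --deltas '[[[0,0,20],[0,0,0],60],[[0,0,20],[0,0,0],60],[[0,0,20],[0,0,0],60],[[0,0,20],[0,0,0],60],[[0,0,0],[0,0,0],60],[[0,0,0],[0,0,0],60]]'

```text
t: 3.42
position: [0.4876, -0.297, 0.0931]
tcp_rot: [3.139, 0.001, 1.45]
wrist_force: [-0.3, 0.4, 0.2]
opening: 0.0598
grasp_force: 0.0
```

>>> move_arm --deltas '[[[0,0,0],[0,0,0],30],[[0,0,0],[0,0,0],20],[[0,0,0],[0,0,0],10],[[0,0,0],[0,0,0],5],[[0,0,0],[0,0,0],5],[[0,0,0],[0,0,0],5]]' --squeeze 60

```text
t: 4.18
position: [0.4869, -0.2965, 0.0921]
tcp_rot: [3.14, 0.001, 1.45]
wrist_force: [-0.3, 0.7, 5.8]
opening: 0.0167
grasp_force: 58.7
```

>>> move_arm --deltas '[[[0,0,-20],[0,0,0],5],[[0,0,-20],[0,0,0],5],[[0,0,-30],[0,0,0],5],[[0,0,-30],[0,0,0],5],[[32.4,3.25,0],[0,0,0],5],[[32.4,3.25,0],[0,0,0],5],[[32.4,3.25,0],[0,0,0],5],[[32.4,3.25,0],[0,0,0],5],[[32.4,3.25,0],[0,0,0],5],[[32.4,3.25,0],[0,0,0],5],[[32.4,3.25,0],[0,0,0],5],[[32.4,3.25,0],[0,0,0],5]]'

```text
t: 5.68
position: [0.5427, -0.041, 0.1904]
tcp_rot: [-3.14, 0.0, 1.45]
wrist_force: [1.0, -0.2, -0.6]
opening: 0.0166
grasp_force: 58.5
```

>>> move_arm --deltas '[[[0,0,10],[0,0,0],5],[[0,0,0],[0,0,0],5],[[0,0,0],[0,0,0],5]]'

```text
t: 6.05
position: [0.5427, -0.0439, 0.1807]
tcp_rot: [-3.14, 0.001, 1.448]
wrist_force: [0.9, -0.2, -0.2]
opening: 0.0168
grasp_force: 58.5
```

Run:
```python
from h import *
s=bot.get_image("scene")[:,:,::-1]; t=bot.get_image("top")[:,:,::-1]
a=cv2.resize(s[170:260,235:335],None,fx=4,fy=4,interpolation=cv2.INTER_CUBIC);b=cv2.resize(t[160:250,210:310],None,fx=4,fy=4,interpolation=cv2.INTER_CUBIC)
cv2.imwrite("pics/g2.png",np.hstack([a,b]))
S=bot.get_state();p=S["position"];q=p-[0,0,.0835];print(p,S["wrist_force"],S["grasp_force"],S["opening"],(proj("scene",q)-[235,170])*4,(proj("top",q)-[210,160])*4)
```

```text
[ 0.54315377 -0.04353612  0.18126174] [ 1.07470514 -0.99191499 -0.2913308 ] 58.46343398094177 0.016379627187304333 [196.4450726  158.52661593] [224.63608628 228.54284463]
```

View pics/g2.png

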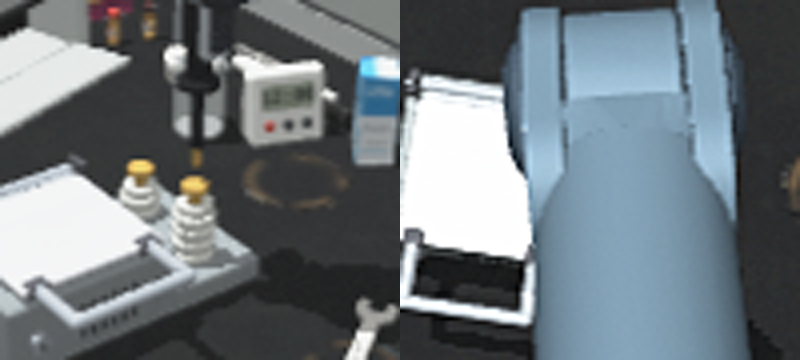

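The pen tip (196,163) is directly above the taller post's cap (194,182), about 15 mm up. I'm lowering it to press.

>>> move_arm --deltas '[[[0,0,6],[0,0,0],5],[[0,0,6],[0,0,0],5],[[0,0,4],[0,0,0],5],[[0,0,2.5],[0,0,0],5],[[0,0,0],[0,0,0],5],[[0,0,0],[0,0,0],5]]'

```text
t: 6.9
position: [0.5431, -0.042, 0.163]
tcp_rot: [-3.141, 0.0, 1.45]
wrist_force: [-1.4, -0.4, 2.9]
opening: 0.0163
grasp_force: 58.6
```

>>> move_arm --deltas '[[[0,0,0],[0,0,0],5],[[0,0,0],[0,0,0],5],[[0,0,0],[0,0,0],5],[[0,0,0],[0,0,0],5],[[0,0,0],[0,0,0],5],[[0,0,0],[0,0,0],5]]'

```text
t: 7.65
position: [0.5432, -0.042, 0.1628]
tcp_rot: [-3.141, 0.0, 1.45]
wrist_force: [-0.8, 0.2, 1.5]
opening: 0.0165
grasp_force: 58.7
```

Run:
```python
from h import *
s=bot.get_image("scene")[:,:,::-1]
cv2.imwrite("pics/g3.png",cv2.resize(s[170:260,235:335],None,fx=6,fy=6,interpolation=cv2.INTER_CUBIC))
S=bot.get_state();print(S["position"],S["wrist_force"],S["grasp_force"])
```

```text
[ 0.543197   -0.04202092  0.16275531] [-1.48713495 -0.60173651  2.59459485] 58.6780571937561
```

View pics/g3.png

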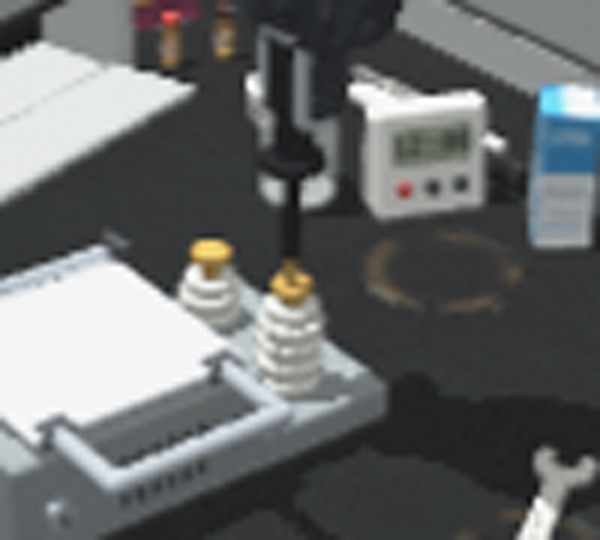

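The tip sits on the centre of the taller cap at about 2.5 N and has been held for over 0.7 s. Next is the shorter post.

>>> move_arm --deltas '[[[0,0,-12],[0,0,0],5],[[0,0,-13],[0,0,0],5],[[-1.2,21.3,0],[0,0,0],5],[[-1.2,21.4,0],[0,0,0],5],[[-1.2,21.4,0],[0,0,0],5],[[0,0,15],[0,0,0],5],[[0,0,15],[0,0,0],5],[[0,0,5],[0,0,0],5],[[0,0,5],[0,0,0],5],[[0,0,3.5],[0,0,0],5],[[0,0,0],[0,0,0],5],[[0,0,0],[0,0,0],5]]'

```text
t: 9.2
position: [0.6067, -0.0532, 0.1448]
tcp_rot: [3.141, -0.0, 1.45]
wrist_force: [-0.4, 0.4, 0.2]
opening: 0.0163
grasp_force: 58.6
```

>>> move_arm --deltas '[[[0,0,0],[0,0,0],5]]'

```text
t: 9.32
position: [0.6067, -0.0532, 0.1447]
tcp_rot: [3.141, -0.0, 1.45]
wrist_force: [-0.0, 0.4, 0.6]
opening: 0.0167
grasp_force: 58.6
```

Run:
```python
from h import *
s=bot.get_image("scene")[:,:,::-1]
cv2.imwrite("pics/g4.png",cv2.resize(s[170:260,235:335],None,fx=6,fy=6,interpolation=cv2.INTER_CUBIC))
S=bot.get_state();print(S["position"],S["wrist_force"],S["grasp_force"])
```

```text
[ 0.60668223 -0.05320467  0.144601  ] [-1.64562103  0.6140406   1.41372808] 58.59683275222778
```

View pics/g4.png

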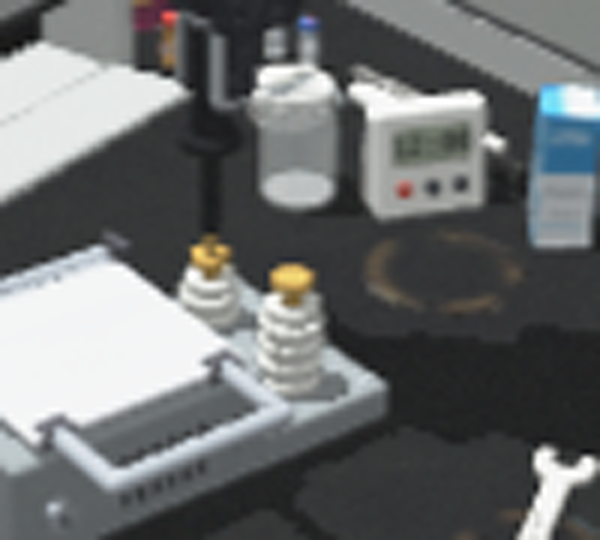

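The tip is centred on the shorter cap, with light contact. I'm pressing 2.5 mm more and holding.

>>> move_arm --deltas '[[[0,0,2.5],[0,0,0],5],[[0,0,0],[0,0,0],5],[[0,0,0],[0,0,0],5],[[0,0,0],[0,0,0],5],[[0,0,0],[0,0,0],5],[[0,0,0],[0,0,0],5],[[0,0,0],[0,0,0],5]]'

```text
t: 10.25
position: [0.6069, -0.0532, 0.142]
tcp_rot: [3.141, -0.0, 1.45]
wrist_force: [1.0, -0.3, 2.1]
opening: 0.0166
grasp_force: 58.6
```

>>> move_arm --deltas '[[[0,0,-24.5],[0,0,0],5],[[0,0,-25],[0,0,0],5],[[-32,-11.3,0],[0,0,0],5],[[-32,-11.3,0],[0,0,0],5],[[-32,-11.3,0],[0,0,0],5],[[-32,-11.3,0],[0,0,0],5],[[-32,-11.3,0],[0,0,0],5],[[-32,-11.3,0],[0,0,0],5],[[-32,-11.3,0],[0,0,0],5],[[-31.6,-11,0],[0,0,0],5],[[0,0,0],[0,0,0],5],[[0,0,0],[0,0,0],5]]'

```text
t: 11.75
position: [0.4863, -0.2951, 0.1907]
tcp_rot: [-3.141, -0.001, 1.451]
wrist_force: [0.1, 0.5, 0.2]
opening: 0.0164
grasp_force: 58.5
```

>>> move_arm --deltas '[[[0,0,0],[0,0,0],5],[[0,0,0],[0,0,0],5]]'

```text
t: 12.0
position: [0.487, -0.2947, 0.1912]
tcp_rot: [3.142, -0.001, 1.453]
wrist_force: [-0.5, 0.2, -0.3]
opening: 0.0167
grasp_force: 58.5
```

Run:
```python
from h import *
s=bot.get_image("scene")[:,:,::-1]
cv2.imwrite("pics/g5.png",cv2.resize(s[140:230,315:415],None,fx=6,fy=6,interpolation=cv2.INTER_CUBIC))
S=bot.get_state();p=S["position"];print(p,S["tcp_rot"],S["wrist_force"],S["grasp_force"],(proj("scene",p-[0,0,.0835])-[315,140])*6)
```

```text
[ 0.48691402 -0.29501112  0.19125051] [ 3.14152959e+00 -3.72998843e-04  1.45238065e+00] [-0.20596785 -0.07998517 -1.81941969] 58.51295471191406 [260.30595021 268.76259427]
```

View pics/g5.png

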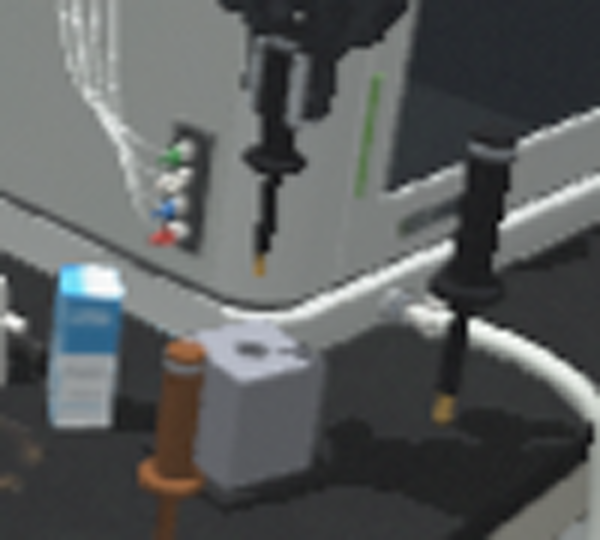

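The tip (260,271) hangs plumb above the hole (251,348), where the projection puts it. I'm lowering the pen in.

>>> move_arm --deltas '[[[0,0,18],[0,0,0],5],[[0,0,18],[0,0,0],5],[[0,0,7],[0,0,0],5],[[0,0,7],[0,0,0],5],[[0,0,7],[0,0,0],5],[[0,0,0],[0,0,0],5]]'

```text
t: 12.8
position: [0.486, -0.296, 0.1337]
tcp_rot: [-3.141, -0.0, 1.45]
wrist_force: [-0.1, 0.8, -1.0]
opening: 0.0162
grasp_force: 58.5
```

>>> move_arm --deltas '[[[0,0,10],[0,0,0],5],[[0,0,10],[0,0,0],5],[[0,0,10],[0,0,0],5],[[0,0,6],[0,0,0],5],[[0,0,4],[0,0,0],5],[[0,0,1.5],[0,0,0],5],[[0,0,0],[0,0,0],5]]'

```text
t: 13.68
position: [0.4865, -0.2962, 0.0929]
tcp_rot: [3.141, 0.0, 1.45]
wrist_force: [-0.3, -1.0, -0.9]
opening: 0.0167
grasp_force: 58.5
```

>>> move_arm --deltas '[[[0,0,0.8],[0,0,0],5],[[0,0,0],[0,0,0],5],[[0,0,0],[0,0,0],22],[[0,0,0],[0,0,0],30],[[0,0,0],[0,0,0],60],[[0,0,0],[0,0,0],60],[[0,0,0],[0,0,0],60],[[0,0,-15],[0,0,0],60],[[0,0,-20],[0,0,0],60],[[0,0,-30],[0,0,0],60],[[0,0,-40],[0,0,0],60],[[0,0,0],[0,0,0],60]]'

```text
t: 15.18
position: [0.4896, -0.2978, 0.2025]
tcp_rot: [3.132, 0.004, 1.45]
wrist_force: [0.3, -0.3, 0.3]
opening: 0.0603
grasp_force: 0.0
```

Run:
```python
from h import *
s=bot.get_image("scene")[:,:,::-1]
cv2.imwrite("pics/g6.png",cv2.resize(s[140:230,315:415],None,fx=6,fy=6,interpolation=cv2.INTER_CUBIC))
S=bot.get_state();p=S["position"];print(p,S["tcp_rot"],S["joint_positions"],S["wrist_force"],S["grasp_force"])
```

```text
[ 0.48799309 -0.29699764  0.20012303] [3.13636221e+00 2.38399900e-03 1.45029648e+00] [ 0.699383    0.27772661 -0.26164914  1.8149126   0.08234423  1.05367635
  0.28646868] [ 0.92152931 -0.5182971   0.03702293] 0.0
```

View pics/g6.png

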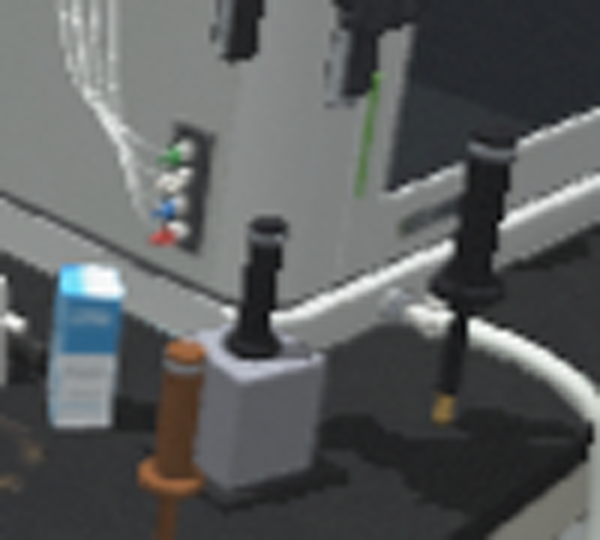

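The pen is seated in its holder: the collar is on top, it stands upright, and it is released. Next I move over the bow handle with the fingers part closed.

>>> move_arm --deltas '[[[39.7,-4.9,0],[0,0,0],28],[[39.7,-4.9,0],[0,0,0],28],[[39.7,-4.9,0],[0,0,0],28],[[39.7,-4.9,0],[0,0,0],28],[[39.7,-4.9,0],[0,0,0],28],[[39.7,-4.9,0],[0,0,0],28],[[39.7,-4.9,0],[0,0,0],28],[[39.7,-4.9,0],[0,0,0],28],[[39.7,-4.9,0],[0,0,0],28],[[0,0,35],[0,0,0],28],[[0,0,35],[0,0,0],28],[[0,0,0],[0,0,0],28]]'

```text
t: 16.73
position: [0.4816, 0.0633, 0.1237]
tcp_rot: [-3.133, 0.002, 1.451]
wrist_force: [-0.2, -0.0, -0.2]
opening: 0.0282
grasp_force: 0.0
```

>>> move_arm --deltas '[[[0,0,0],[0,0,0],28],[[0,0,0],[0,0,0],28]]'

```text
t: 16.98
position: [0.4869, 0.0639, 0.1286]
tcp_rot: [3.139, -0.001, 1.45]
wrist_force: [0.3, -0.2, 0.4]
opening: 0.0284
grasp_force: 0.0
```

>>> move_arm --deltas '[[[0,0,20],[0,0,0],28],[[0,0,20],[0,0,0],28],[[0,0,8],[0,0,0],28],[[0,0,8],[0,0,0],28],[[0,0,8],[0,0,0],28],[[0,0,8],[0,0,0],28],[[0,0,8],[0,0,0],28],[[0,0,0],[0,0,0],28],[[0,0,0],[0,0,0],28]]'

```text
t: 18.1
position: [0.4856, 0.0639, 0.047]
tcp_rot: [3.141, -0.0, 1.45]
wrist_force: [-0.6, -0.6, 0.1]
opening: 0.0278
grasp_force: 0.0
```

No contact on the way down. I'm closing on the bar.

>>> move_arm --deltas '[[[0,0,0],[0,0,0],15],[[0,0,0],[0,0,0],6],[[0,0,0],[0,0,0],3],[[0,0,0],[0,0,0],3],[[0,0,0],[0,0,0],3],[[0,0,0],[0,0,0],3]]' --squeeze 30

```text
t: 18.85
position: [0.4893, 0.0636, 0.0484]
tcp_rot: [3.134, -0.002, 1.45]
wrist_force: [5.9, -0.7, -0.5]
opening: 0.009
grasp_force: 29.2
```

Run:
```python
from h import *
S=bot.get_state();p=S["position"];print(p,S["tcp_rot"],S["wrist_force"],S["torque"],S["grasp_force"],S["opening"])
# arc rows in tool axes (y=unit x fwd, z=down): angle steps, radius 150
th=np.radians(np.arange(0,91,5));y=150*(1-np.cos(th));z=-150*np.sin(th)
print(np.round(np.c_[np.diff(y),np.diff(z)],1).tolist())
```

```text
[0.48928585 0.06359742 0.04835146] [ 3.13431960e+00 -1.65436836e-03  1.44972330e+00] [ 5.87867629 -0.67771703 -0.54823809] [-0.20231132 -1.0574691  -0.01460949] 29.17007714509964 0.00895033212552769
[[0.6, -13.1], [1.7, -13.0], [2.8, -12.8], [3.9, -12.5], [5.0, -12.1], [6.0, -11.6], [7.0, -11.0], [8.0, -10.4], [8.8, -9.6], [9.6, -8.8], [10.4, -8.0], [11.0, -7.0], [11.6, -6.0], [12.1, -5.0], [12.5, -3.9], [12.8, -2.8], [13.0, -1.7], [13.1, -0.6]]
```

>>> move_arm --deltas '[[[0,3,0],[0,0,0],3],[[0,0.6,-13.1],[0,0,0],3],[[0,1.7,-13.0],[0,0,0],3],[[0,2.8,-12.8],[0,0,0],3],[[0,3.9,-12.5],[0,0,0],3],[[0,5.0,-12.1],[0,0,0],3],[[0,6.0,-11.6],[0,0,0],3],[[0,0,0],[0,0,0],3],[[0,0,0],[0,0,0],3]]'

```text
t: 19.98
position: [0.5076, 0.0613, 0.1217]
tcp_rot: [-3.14, -0.0, 1.451]
wrist_force: [2.1, 1.3, -3.2]
opening: 0.0087
grasp_force: 29.3
```

>>> move_arm --deltas '[[[0,7.0,-11.0],[0,0,0],3],[[0,8.0,-10.4],[0,0,0],3],[[0,8.8,-9.6],[0,0,0],3],[[0,9.6,-8.8],[0,0,0],3],[[0,10.4,-8.0],[0,0,0],3],[[0,11.0,-7.0],[0,0,0],3],[[0,0,0],[0,0,0],3],[[0,0,0],[0,0,0],3]]'

```text
t: 20.98
position: [0.5615, 0.0548, 0.1792]
tcp_rot: [-3.138, 0.001, 1.45]
wrist_force: [-6.6, 0.4, 9.2]
opening: 0.009
grasp_force: 30.4
```

>>> move_arm --deltas '[[[0,11.6,-7.5],[0,0,0],3],[[0,12.1,-5.5],[0,0,0],3],[[0,12.5,-4.4],[0,0,0],3],[[0,12.8,-3.0],[0,0,0],3],[[0,0,0],[0,0,0],3],[[0,0,0],[0,0,0],3]]'

```text
t: 21.72
position: [0.6129, 0.0486, 0.1986]
tcp_rot: [3.139, -0.0, 1.45]
wrist_force: [-2.9, 0.0, 6.6]
opening: 0.009
grasp_force: 30.8
```

Run:
```python
from h import *
S=bot.get_state();p=S["position"];d=p-[.4893,.0636,.0484];print(p,S["wrist_force"],S["torque"],S["grasp_force"],S["opening"],d@[.9931,-.117,0],d[2])
```

```text
[0.61285474 0.04857698 0.19855252] [-2.85174671  0.03974076  6.5733862 ] [0.24119707 0.65189394 0.00206064] 30.788429081439972 0.008984619225323455 0.12445990526274817 0.15015252472283153
```

>>> move_arm --deltas '[[[0,8.5,-1.5],[0,0,0],3],[[0,8.5,-1],[0,0,0],3],[[0,8.5,0],[0,0,0],3],[[0,0,0],[0,0,0],3],[[0,0,0],[0,0,0],3],[[0,0,0],[0,0,0],3],[[0,0,0],[0,0,0],3]]'

```text
t: 22.6
position: [0.6367, 0.0457, 0.1999]
tcp_rot: [3.141, -0.0, 1.451]
wrist_force: [-0.2, 1.7, 3.9]
opening: 0.0083
grasp_force: 31.1
```

Run:
```python
from h import *
S=bot.get_state();p=S["position"];d=p-[.4893,.0636,.0484];print(p,S["tcp_rot"],S["wrist_force"],S["torque"],S["grasp_force"],S["opening"],d@[.9931,-.117,0],d[2])
# flap plate in scene: model silhouettes for several angles vs white mask
s=bot.get_image("scene");cv2.imwrite("pics/fin.png",s[:,:,::-1])
ux=np.array([.9931,-.117,0]);uy=np.array([.117,.9931,0]);ez=np.array([0,0,1.])
H=np.array([.6376,.0454,.068])
g=cv2.GaussianBlur(cv2.cvtColor(s,cv2.COLOR_RGB2GRAY).astype(np.float32),(3,3),0)
def samp(P):
    q=np.array([proj("scene",x) for x in P]);return cv2.remap(g,q[:,0].astype(np.float32)[None],q[:,1].astype(np.float32)[None],1)[0]
for a in np.arange(1.35,1.8,.03):
    e=-np.cos(a)*ux+np.sin(a)*ez;n=np.cos(a)*ez+np.sin(a)*ux
    F=lambda v,w,t=0:H+v*uy+w*e+t*n
    out=[]
    for t in(-.003,.003):
      for side in(-1,1):
        ws=np.linspace(.03,.10,25)
        out.append(np.mean(samp([F(side*.050,w,t) for w in ws])-samp([F(side*.058,w,t) for w in ws])))
      vs=np.linspace(-.045,.045,25); out.append(np.mean(samp([F(v,.106,t) for v in vs])-samp([F(v,.114,t) for v in vs])))
    print(round(a,2),np.round(out,0))
```

```text
[0.63666338 0.04571725 0.19991423] [ 3.14121434e+00 -1.71361132e-04  1.45056712e+00] [-0.24631685  1.69168045  3.93354803] [0.35843688 0.27139677 0.02991666] 31.101180911064148 0.008311235460808463 0.14843884966064244 0.15151423198221667
1.35 [ 11.  -3.  12.  23. -18.  16.]
1.38 [ 13.  -5.  17.  24. -26.   4.]
1.41 [ 16.  -9.  15.  21. -37. -18.]
1.44 [ 19. -15.  -0.  12. -49. -30.]
1.47 [ 18. -23. -22.   1. -61. -17.]
1.5 [ 13. -35. -29. -12. -71.  16.]
1.53 [  5. -48. -11. -21. -75.  50.]
1.56 [ -6. -60.  23. -25. -72.  68.]
1.59 [-16. -67.  55. -23. -63.  70.]
1.62 [-21. -69.  71. -17. -53.  56.]
1.65 [-20. -64.  69.  -9. -42.  37.]
1.68 [-16. -58.  54.  -2. -33.  16.]
1.71 [ -8. -50.  34.   1. -24.  -2.]
1.74 [ -1. -43.  13.   4. -18. -17.]
1.77 [  4. -35.  -5.   7. -13. -27.]
```

>>> move_arm --deltas '[[[0,0,0],[0,0,0],3],[[0,0,0],[0,0,0],3],[[0,0,0],[0,0,0],3],[[0,0,0],[0,0,0],3],[[0,0,0],[0,0,0],3],[[0,0,0],[0,0,0],3]]'

```text
t: 23.4
position: [0.6368, 0.0457, 0.1999]
tcp_rot: [3.141, -0.0, 1.45]
wrist_force: [-0.7, 2.1, 5.4]
opening: 0.0087
grasp_force: 31.2
```

Run:
```python
from h import *
S=bot.get_state();p=S["position"];d=p-[.4893,.0636,.0484];print(p,d@[.9931,-.117,0],S["grasp_force"],np.abs(S["qd"]).max())
if S["grasp_force"]>10 and abs(d@[.9931,-.117,0]-.15)<.005: print(bot.sign_off())
```

```text
[0.63675129 0.04565747 0.19992176] 0.1485331496708094 31.174694895744324 0.0014727337982975292
the job is handed in; nothing more can be done
None
```

I pressed the pen on the taller cap and then the shorter one for over 0.7 s each and stood it back in its holder; the flap is now held still at about 1.56 rad (worked out from the arm's position), gripped at about 31 N, and the job is handed in with no verdict returned.

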